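Bolt the larger transit case shut

TASK

Two plywood transit cases stand on the bench, both with the steel barrel bolt on the lid drawn back. Shut the bolt of the larger case: push it across until it is fully home, its tip right through the keeper. Leave the bolt of the smaller case drawn back as it is, and let go.

Things in the scene. Friction and masses are not known exactly. Their poses are not given: they have to be found in the camera images.
- large_knob (a point): Middle of the upright round steel knob (16 mm diameter, 26 mm tall) on the bolt of the LARGER plywood case (125 wide, 220 long, 65 mm high; fixed, lid closed). y axis: along the bolt towards the keeper, the way to push; z up. 34.5 mm above the lid. The knob stands on a 12 mm level rod held by two straps; all straps' tops lie 15.5 mm below this point. Rod tip: 71 mm ahead in y.
- large_keeper (a point): Centre of the larger case's keeper, at the rod's height: a steel strap, 18 mm long in y and 20 mm wide, on the rail at the case's end, beyond the lid's free edge. Same axes as the knob. The rod's tip starts 6 to 14 mm short of its near face and stands 10 mm out of its far face when fully home.
- large_bolt (a joint): Slide of the larger case's bolt in m: 0 fully drawn back, 0.042 fully home at its stop; the tip is flush with the keeper's far face at 0.032. It starts between 0 and 0.008. Friction about 2.5 N, no spring; it stays where it is left.
- small_knob (a point): Middle of the knob on the SMALLER plywood case's bolt (case 85 mm wide, 190 mm long, 45 mm high; fixed, lid closed): the same kind of bolt with the same sizes and axes, also drawn back; to be left where it is.

How it is judged:
By the outcome, as a careful person would: the job done as asked, in the order asked, and still so for the second after the job is handed in, with the robot touching nothing.
It also fails if it takes over 29 s, if anything falls off the work surface, if the arm or the gripper's body presses on something with over 40 N, if the wrist force passes 120 N, or if a joint passes its speed limit or range.

ROBOT

A 6-joint arm with a two-finger parallel gripper is mounted at the origin on a cart in front of the work surface, level with it; the furniture and walls round the work are solid. World frame = base frame: x ahead of the robot, y to its left, z up, the work surface at z = 0. Lengths are in m, angles in rad, forces in N, time in s.
With the tool pointing down it reaches from about 0.4 to 0.925 m from the base axis. Payload 3.4 kg.
Tool frame: the origin (TCP) lies midway between the tips of the shut fingers; the grasp point (between the pads) lies 19 mm behind it; z points along the fingers, x is the direction in which the jaws open and shut, and the axes are right-handed (so a half turn about z gives the same grasp; the last joint's range is limited). The gripper opens to 85 mm and grips with 20 to 120 N. Pads are 22 mm wide; open, the fingers measure 114 mm over their backs; the gripper's body (76 mm by 85 mm) begins 54 mm behind the grasp point. The pads swing forward as they close: fully open they stand 13 mm farther back than shut.
Start: joints at [1.22, 0.307, 1.506, -0, 1.328, -0.073], TCP at [0.157, 0.553, 0.231] pointing down, gripper open.
Joint ranges: [-3.12, 3.12], [-1.05, 2.28], [0.14, 2.33], [-1.42, 4.57], [0.1, 2.73], [-2.68, 2.68]. Speed limits (rad/s): [2.57, 2.57, 3.14, 3.14, 3.14, 3.14].

INTERFACE

Orientations are given as [roll, pitch, yaw] about the fixed x, y, z axes, in that order (R = Rz(yaw) Ry(pitch) Rx(roll)).
In Python, from cell import arm gives the robot as it stands. The module is installed in compiled form; this text tells all that it offers.
- The arm moves only by the shell command python3 -m handwheel 'ROWS' [OPENING] [FORCE]. ROWS is JSON, a list of rows, each an object of numbers: "x", "y", "z": the shift along the tool's x, y, z scaled (see below); "ax", "ay", "az": the turn, a rotation vector about the tool's x, y, z scaled (see below). A call has 1 to 5 rows; each row shifts and turns the pose as measured when the row begins, along the tool's axes as they then stand; what a row does not reach is not made up. The controller multiplies each number of a shift by 25 mm and each number of a turn by 4 degrees. A row lasts 1/10 s, in which the tool goes at most 50 mm and 8.59 degrees, less where a joint would pass 70% of its speed; a pose out of reach is approached as far as the arm can. A call with a number of a shift or a turn outside -1 to 1 is refused whole. A call with a gripper value outside its range is refused whole. OPENING is the opening, from 0 (shut) to 1 (fully open), set as the call begins (- or left out, the last holds). The fingers move at their own pace and stop on an object; FORCE is the grip in N (left out, the last holds). Time passes only in rows, so rows that do not move let the fingers close. It gives the time, the measured TCP pose, the force and the opening at its end, in the units of the state.
- arm.sense(): the state, without advancing time (a new reading comes with each control period).
- arm.camera(name): name is "scene" or "top"; returns (picture, depth): 384x512x3 uint8, red, green, blue; 384x512 float32, m along the optical axis (not along the pixel's ray), 0 where there is no reading.
- arm.camera_info(name): a dict with "camera_matrix" (3x3 intrinsics, pixels), "D" ([k1, k2, p1, p2, k3] as OpenCV has them; the pictures are not rectified), "R" (3x3) and "t" (3): a world point X has camera coordinates R X + t. Camera axes: x right, y down, z forward; pixel columns grow to the right and rows downward; lengths in m; the calibration is good to about 2 mm. A picture is of the moment at which its call begins. camera_info takes no time and is no camera call.
- arm.close_job(): hands the job in, once; it reports no verdict.
The state is a dict: "time_s": time; "joints": joint angles; "joint_vel": joint speeds; "tau": joint torques, N m; "position": TCP position; "tool_rot": TCP orientation; "force": force on the tool from outside, world axes, zero at the start; "torque": the same for the moment, N m; "width": finger opening in m.
Only numpy, scipy, OpenCV 4.12 (cv2) and the standard library are available. Lean on these libraries where they do the work, as an engineer would, in place of code of your own. Each camera call takes 0.05 s, during which the arm holds its last target. There are 200 camera calls.

## Working session

There is one attempt and no reset: what is moved stays moved. The work goes in short steps, Python scripts to look and compute and a shell command to move; the robot and the scene stay as the last step left them, time stands still between calls to the robot, and variables do not carry over. Pictures are saved under pics/ and viewed, about 8 in all and at most 12, crops included, and the job is handed in when it is done.

```bash
mkdir -p pics; cat > h.py <<'E'
from cell import arm
import numpy as np, cv2
def cloud(name):
    im,d=arm.camera(name); c=arm.camera_info(name)
    K=np.array(c["camera_matrix"]);R=np.array(c["R"]);t=np.array(c["t"])
    v,u=np.mgrid[0:384,0:512]
    n=cv2.undistortPoints(np.stack([u,v],-1).reshape(-1,1,2).astype(float),K,np.array(c["D"])).reshape(384,512,2)
    P=np.dstack([n*d[...,None],d])
    W=(P-t)@R
    W[d==0]=np.nan
    return im,W
E
python3 - <<'E'
from h import *
for n in("top","scene"):
    im,W=cloud(n); np.savez(f"{n}.npz",im=im,W=W)
    cv2.imwrite(f"pics/{n}.png",cv2.resize(im[...,::-1],(768,576)))
    c=arm.camera_info(n); print(n,-np.array(c["R"]).T@np.array(c["t"]))
print(arm.sense())
E
```

```text
top [ 0.2984261  -0.09328882  0.94888923]
scene [0.01093903 0.46414596 0.57219565]
{'time_s': 0.1, 'joints': array([ 1.22050069e+00,  3.07510639e-01,  1.50754313e+00,  2.52864977e-05,
        1.32839448e+00, -7.35289540e-02]), 'joint_vel': array([ 0.00165841, -0.00301914, -0.00157991,  0.00092694, -0.00066843,
        0.00068966]), 'tau': array([-6.26295969e-05, -4.58530712e+01, -2.52606529e+01, -2.54987890e-04,
        5.54119280e-03,  6.59372427e-05]), 'position': array([0.15693336, 0.55252227, 0.23046588]), 'tool_rot': array([-3.14143187e+00,  1.84877765e-03,  1.29402370e+00]), 'force': array([-0.92205871, -1.02792175, -0.25355182]), 'torque': array([ 0.01431988, -0.00111435, -0.00435608]), 'width': 0.08549697556448634}
```

View pics/top.png

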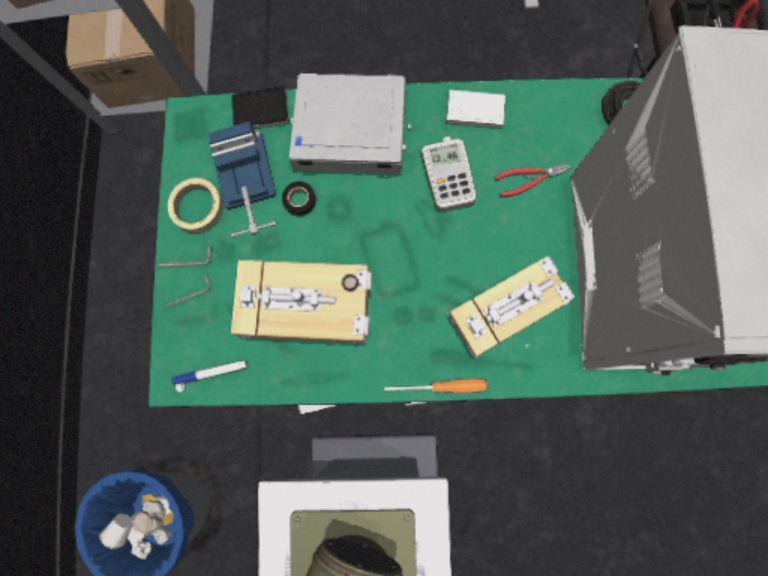

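View pics/scene.png

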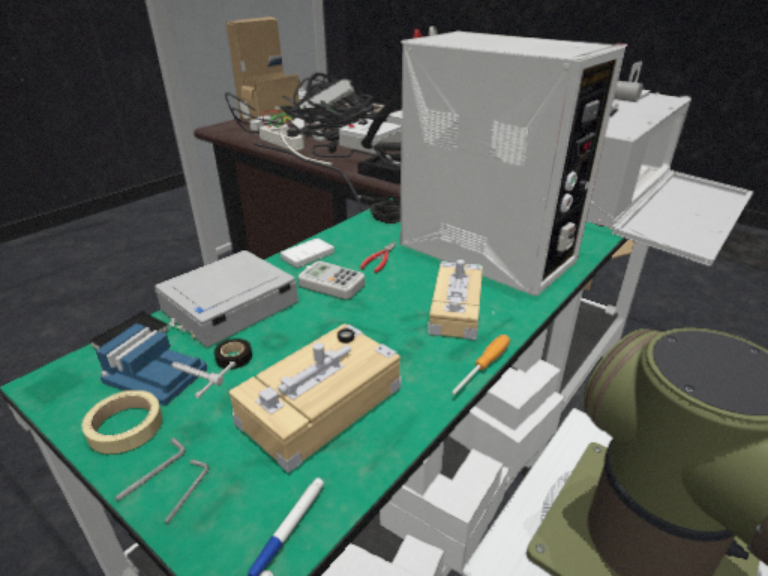

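The top view shows the larger case at about (300,300), with its keeper at the left end (247,297) and its knob near (300,293). The smaller case is on the right at (512,305). Next I'll measure the larger one from both clouds.

```bash
python3 - <<'E'
import numpy as np,cv2
for n in("top","scene"):
    f=np.load(n+".npz");W=f["W"];im=f["im"]
    bx=(150,165,255,240) if n=="top" else (145,205,275,315)
    x0,y0,x1,y1=bx
    S=W[y0:y1,x0:x1].reshape(-1,3); C=im[y0:y1,x0:x1].reshape(-1,3).astype(int)
    lid=S[(abs(S[:,2]-.065)<.006)&(C[:,0]-C[:,2]>35)]
    r=cv2.minAreaRect((lid[:,:2]*1000).astype(np.float32)); print(n,"lid z",np.median(lid[:,2]),r)
    print(" corners",cv2.boxPoints(r).tolist())
    for lo,hi in((.104,.12),(.09,.104),(.078,.088)):
        m=(S[:,2]>lo)&(S[:,2]<hi)
        q=S[m]; print(lo,m.sum(),q.min(0) if m.any() else'',q.max(0) if m.any() else'',np.median(q,0))
        if hi==.088 and m.sum()>9:
            rr=cv2.minAreaRect((q[:,:2]*1000).astype(np.float32));print(rr)
    # crop
im=np.load("top.npz")["im"][165:240,145:265]
im2=np.load("scene.npz")["im"][205:315,145:280]
a=cv2.resize(im,None,fx=6,fy=6,interpolation=2);b=cv2.resize(im2,None,fx=5,fy=5,interpolation=2)
cv2.imwrite("pics/c1.png",a[...,::-1])
E
```

```text
top lid z 0.06624625865691848 ((448.6272277832031, 76.99174499511719), (218.85536193847656, 125.76536560058594), 85.66856384277344)
 corners [[377.6595153808594, -27.374130249023438], [503.0657043457031, -36.87266540527344], [519.594970703125, 181.3576202392578], [394.1887512207031, 190.8561553955078]]
0.104 37 [0.44042737 0.06324637 0.1063355 ] [0.4540139  0.07719038 0.11596352] [0.447103   0.06967675 0.11297742]
0.09 9 [0.44070395 0.0634108  0.09040563] [0.44929384 0.07404799 0.10342178] [0.44224903 0.0659629  0.09546085]
0.078 299 [ 0.43595731 -0.01940685  0.07801142] [0.48184313 0.17019133 0.08789393] [0.44943155 0.10101864 0.0824473 ]
((453.2643127441406, 74.44721984863281), (40.270999908447266, 190.30528259277344), 5.359580993652344)
scene lid z 0.06584016351131777 ((450.1136169433594, 76.33505249023438), (221.3785858154297, 126.07836151123047), 85.8525390625)
 corners [[379.23406982421875, -29.505142211914062], [504.9822692871094, -38.62359619140625], [520.9931640625, 182.1752471923828], [395.2449645996094, 191.293701171875]]
0.104 56 [0.44252578 0.06464483 0.10401355] [0.45750938 0.07979563 0.11476197] [0.44775979 0.07339091 0.11152098]
0.09 32 [0.44273057 0.06785126 0.0902288 ] [0.45291102 0.07944591 0.10363435] [0.44506564 0.07583012 0.09633469]
0.078 349 [ 0.43854387 -0.01252056  0.07801163] [0.46739482 0.1697313  0.08798119] [0.4505582  0.11262097 0.08201176]
((452.2610168457031, 78.69700622558594), (181.8795623779297, 26.14025115966797), 88.6756362915039)
```

View pics/c1.png

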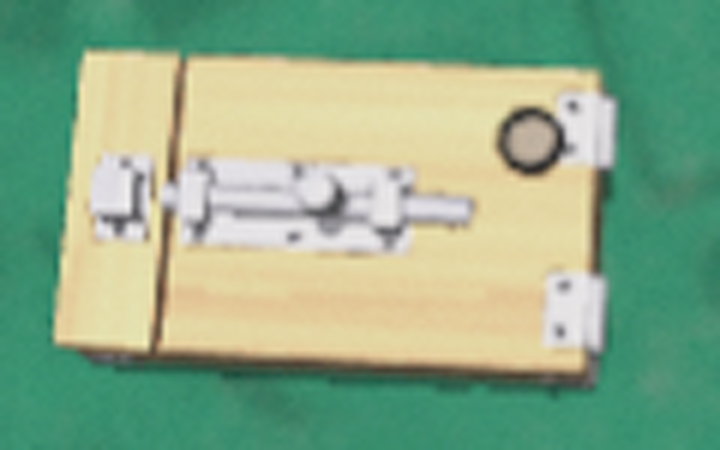

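The crop shows the knob at about (320,190) in the zoomed image and the keeper to its left at (120,195). Both cameras agree on the knob: about (0.448, 0.071), top at z 0.1125 as expected. The bolt points along (0.074, 0.997), and the case size checks out.

My plan is to shut the fingers, turn the yaw to 1.497, come in behind the knob (on the -y side), and push along tool +x at TCP z of about 0.093.

```bash
python3 -m handwheel '[{"x":-1,"y":1,"az":-0.97},{"x":-1,"y":1,"az":-0.97},{"x":-1,"y":1,"az":-0.97},{"x":-1,"y":1},{"x":-1,"y":1}]' 0 30
```

```text
$[0]: bad value
```

```bash
python3 -m handwheel '[{"x":-1,"y":1,"z":0,"ax":0,"ay":0,"az":-0.97},{"x":-1,"y":1,"z":0,"ax":0,"ay":0,"az":-0.97},{"x":-1,"y":1,"z":0,"ax":0,"ay":0,"az":-0.97},{"x":-1,"y":1,"z":0,"ax":0,"ay":0,"az":0},{"x":-1,"y":1,"z":0,"ax":0,"ay":0,"az":0}]' 0 30
```

```text
time_s: 0.6
position: [0.2611, 0.409, 0.2276]
tool_rot: [-3.138, 0.004, 1.514]
force: [1.3, 0.5, 0.5]
width: 0.0123
```

```bash
python3 -m handwheel '[{"x":-1,"y":1,"z":0,"ax":0,"ay":0,"az":0.2},{"x":-1,"y":1,"z":0,"ax":0,"ay":0,"az":0},{"x":-1,"y":1,"z":0,"ax":0,"ay":0,"az":0},{"x":-1,"y":1,"z":0,"ax":0,"ay":0,"az":0},{"x":-1,"y":1,"z":0,"ax":0,"ay":0,"az":0}]' && python3 -m handwheel '[{"x":-1,"y":0.5,"z":0,"ax":0,"ay":0,"az":0},{"x":-1,"y":0.5,"z":0,"ax":0,"ay":0,"az":0},{"x":-1,"y":0.5,"z":0,"ax":0,"ay":0,"az":0},{"x":-1,"y":0.5,"z":0,"ax":0,"ay":0,"az":0},{"x":-1,"y":0.5,"z":0,"ax":0,"ay":0,"az":0}]'
```

```text
time_s: 1.1
position: [0.3796, 0.2688, 0.2262]
tool_rot: [-3.136, 0.006, 1.501]
force: [0.4, -0.8, 0.1]
width: 0.0002
time_s: 1.6
position: [0.4355, 0.133, 0.2251]
tool_rot: [-3.134, 0.007, 1.499]
force: [0.2, 1.0, 0.2]
width: 0.0001
```

```bash
python3 -m handwheel '[{"x":-1,"y":0.15,"z":0,"ax":0,"ay":0,"az":0},{"x":-1,"y":0.15,"z":0,"ax":0,"ay":0,"az":0},{"x":-1,"y":0.15,"z":0,"ax":0,"ay":0,"az":0},{"x":-0.8,"y":0.15,"z":0,"ax":0,"ay":0,"az":0},{"x":0,"y":0,"z":0,"ax":0,"ay":0,"az":0}]' && python3 -m handwheel '[{"x":0,"y":0,"z":1,"ax":0,"ay":0,"az":0},{"x":0,"y":0,"z":1,"ax":0,"ay":0,"az":0},{"x":0,"y":0,"z":1,"ax":0,"ay":0,"az":0},{"x":0,"y":0,"z":1,"ax":0,"ay":0,"az":0},{"x":0,"y":0,"z":0,"ax":0,"ay":0,"az":0}]'
```

```text
time_s: 2.1
position: [0.4437, 0.0302, 0.2241]
tool_rot: [-3.131, 0.009, 1.495]
force: [-0.5, -0.0, 0.5]
width: 0.0001
time_s: 2.6
position: [0.4431, 0.0319, 0.1218]
tool_rot: [-3.134, 0.006, 1.492]
force: [-0.1, 0.3, 0.3]
width: 0.0002
```

```bash
python3 -m handwheel '[{"x":-0.2,"y":0.06,"z":0.6,"ax":0,"ay":0,"az":0},{"x":0,"y":0,"z":0.6,"ax":0,"ay":0,"az":0},{"x":0,"y":0,"z":0,"ax":0,"ay":0,"az":0}]' && python3 - <<'E'
from h import *
im,W=cloud("scene")
cv2.imwrite("pics/s2.png",cv2.resize(im[180:330,130:310,::-1],None,fx=4,fy=4,interpolation=2))
E
```

```text
time_s: 2.9
position: [0.445, 0.0285, 0.0928]
tool_rot: [-3.135, 0.005, 1.493]
force: [-0.4, -0.2, 0.9]
width: 0.0003
```

View pics/s2.png

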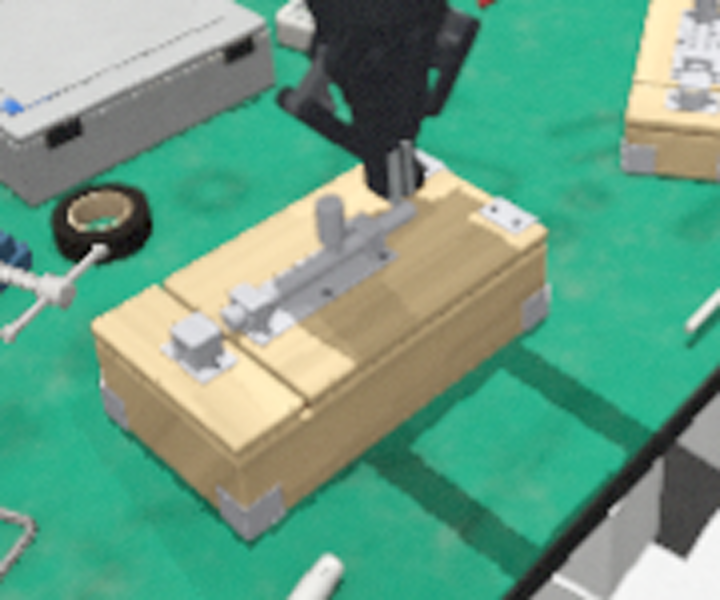

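The picture shows the shut fingertips at about (400,185), behind the knob at (330,220), in line with the rod and clear of the lid. I'll push now.

```bash
for i in 1; do python3 -m handwheel '[{"x":0.3,"y":0,"z":0,"ax":0,"ay":0,"az":0},{"x":0.3,"y":0,"z":0,"ax":0,"ay":0,"az":0},{"x":0.3,"y":0,"z":0,"ax":0,"ay":0,"az":0},{"x":0.3,"y":0,"z":0,"ax":0,"ay":0,"az":0}]'; done; python3 -m handwheel '[{"x":0.3,"y":0,"z":0,"ax":0,"ay":0,"az":0},{"x":0.3,"y":0,"z":0,"ax":0,"ay":0,"az":0}]'
```

```text
time_s: 3.35
position: [0.4502, 0.0602, 0.0968]
tool_rot: [-3.141, 0.006, 1.493]
force: [0.5, -2.4, -3.1]
width: -0.0001
time_s: 3.55
position: [0.4513, 0.0761, 0.097]
tool_rot: [3.141, 0.007, 1.494]
force: [-0.8, -2.7, -1.5]
width: -0.0002
```

```bash
python3 -m handwheel '[{"x":0.3,"y":0,"z":0.1,"ax":0,"ay":0,"az":0},{"x":0.2,"y":0,"z":0,"ax":0,"ay":0,"az":0}]'; python3 -m handwheel '[{"x":0.2,"y":0,"z":0,"ax":0,"ay":0,"az":0}]';python3 -m handwheel '[{"x":0.2,"y":0,"z":0,"ax":0,"ay":0,"az":0}]'
```

```text
time_s: 3.75
position: [0.4526, 0.088, 0.0946]
tool_rot: [3.14, 0.011, 1.497]
force: [0.4, -24.2, 1.0]
width: -0.0002
time_s: 3.85
position: [0.4527, 0.0882, 0.0946]
tool_rot: [3.141, 0.022, 1.503]
force: [-0.7, -33.0, 7.2]
width: -0.0
time_s: 3.95
position: [0.4528, 0.0878, 0.0948]
tool_rot: [3.141, 0.034, 1.509]
force: [-0.1, -26.2, 6.8]
width: -0.0003
```

The force jumped to about 30 N with no further travel, so the bolt is at a stop. I'll back off, lift clear and look.

```bash
python3 -m handwheel '[{"x":-0.5,"y":0,"z":0,"ax":0,"ay":-0.3,"az":0},{"x":-0.8,"y":0,"z":0,"ax":0,"ay":0,"az":0},{"x":0,"y":0,"z":-1,"ax":0,"ay":0,"az":0},{"x":0,"y":0,"z":-1,"ax":0,"ay":0,"az":0},{"x":-1,"y":0,"z":-1,"ax":0,"ay":0,"az":0}]' ; python3 -m handwheel '[{"x":-1,"y":0,"z":-1,"ax":0,"ay":0,"az":0},{"x":-1,"y":0,"z":-1,"ax":0,"ay":0,"az":0},{"x":0,"y":0,"z":0,"ax":0,"ay":0,"az":0}]' ; python3 - <<'E'
from h import *
im,W=cloud("scene")
cv2.imwrite("pics/s3.png",cv2.resize(im[180:330,130:310,::-1],None,fx=4,fy=4,interpolation=2))
S=W[205:315,145:275].reshape(-1,3)
q=S[(S[:,2]>.104)&(S[:,2]<.12)&(abs(S[:,0]-.45)<.03)];print(len(q),q.min(0),q.max(0),np.median(q,0))
m=S[(S[:,2]>.07)&(S[:,2]<.09)&(S[:,1]>.13)];print(m.max(0))
s=W[165:235,280:330].reshape(-1,3);s=s[(s[:,2]>.084)&(s[:,2]<.1)];a=np.load("scene.npz")["W"][165:235,280:330].reshape(-1,3);a=a[(a[:,2]>.084)&(a[:,2]<.1)]
print("small",len(s),np.median(s,0),len(a),np.median(a,0))
E
```

```text
time_s: 4.45
position: [0.4473, 0.0373, 0.171]
tool_rot: [-3.133, 0.052, 1.509]
force: [0.4, -0.3, -0.2]
width: 0.0002
time_s: 4.75
position: [0.4475, -0.0098, 0.2287]
tool_rot: [-3.141, 0.049, 1.509]
force: [0.3, 1.1, -0.5]
width: -0.0
56 [0.44576173 0.10196036 0.10428202] [0.46094996 0.11629856 0.11446809] [0.45019646 0.11049781 0.11224671]
[0.4686025  0.17900691 0.08630098]
small 32 [ 0.43913695 -0.29051775  0.09193972] 32 [ 0.43962659 -0.29132133  0.09200419]
```

View pics/s3.png

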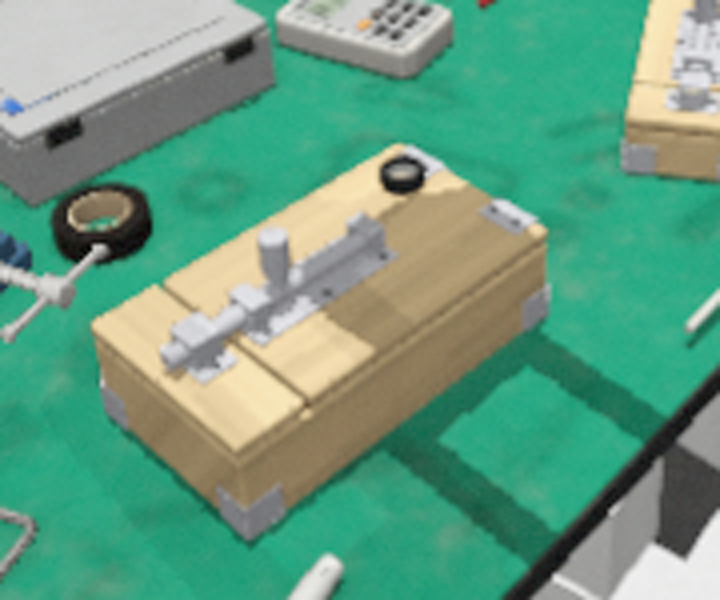

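The picture shows the rod tip at (172,355), standing out of the keeper's far face. The tip measures y 0.179 against about 0.170 for that face, close to the 10 mm expected. The knob moved about 37 mm, and the small knob hasn't moved.

```bash
python3 -c "from cell import arm; print(arm.close_job())"
```

```text
the job is handed in; nothing more can be done
None
```

The larger case's bolt is shut: I pushed its knob along the bolt with the shut fingers until it met a hard stop. I then backed off, lifted clear and handed the job in at about 4.8 s of the 29 s allowed.

**Bolt fully home:** The knob moved about 37 mm, which fits a start up to 8 mm in and a stop at 42 mm. The rod tip shows about 9–10 mm beyond the keeper's far face, against the 10 mm given for fully home.

**Forces:** The highest wrist force I read was about 34 N, at the stop, against the 120 N limit. After backing off it read only noise (about 1 N).

**Smaller case:** Its knob measured within 1 mm before and after, so that bolt is still drawn back. The gripper touches nothing.

**Off plan:** The tool rose about 4 mm during the push, so I lowered it slightly before finishing. It also ended about 2.5° tilted. No check failed or disagreed.

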